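Nest the graded beakers

ROBOT

A 6-joint arm with a two-finger parallel gripper is mounted at the origin on the work surface. World frame = base frame: x ahead of the robot, y to its left, z up, the work surface at z = 0. Lengths are in m, angles in rad, forces in N, time in s.
With the tool pointing down it reaches from about 0.4 to 0.825 m from the base axis. Payload 7 kg.
Tool frame: the origin (TCP) lies at the very end of the fingers, on their centre line; the grasp point (between the pads) lies 19 mm behind it; z points along the fingers, y is the line along which they close (so a half turn about z gives the same grasp; the last joint's range is limited). The gripper opens to 88 mm and grips with 3 to 60 N. Pads are 19 mm wide; open, the fingers measure 130 mm over their backs; the gripper's body (78 mm by 193 mm) begins 47 mm behind the grasp point.
Start: joints at [-0.842, 0.359, 0.012, 0, -1.224, -0.288], TCP at [0.288, -0.61, 0.227] pointing down, gripper open.
Joint ranges: [-3.07, 3.07], [-1.43, 2.12], [-1.02, 1.25], [-3.03, 1.67], [-3.05, -0], [-3.03, 3.03]. Speed limits (rad/s): [2.39, 2.39, 3.01, 3.14, 3.14, 3.14].

INTERFACE

Orientations are given as [roll, pitch, yaw] about the fixed x, y, z axes, in that order (R = Rz(yaw) Ry(pitch) Rx(roll)).
In Python, from station import * gives the robot as it stands.
- The arm moves only by the tool servo_tool, never from a script. Its argument "moves" is a list of rows, each an object of numbers: "jaw": the opening, from 0 (shut) to 1 (fully open); "dx", "dy", "dz": the shift along the world's x, y, z in m; "roll": the turn about the world's z in degrees. A call has exactly 10 rows; each row shifts and turns the commanded pose from where the row before left it; what a row does not reach is not made up. A row lasts 1/8 s, in which the tool goes at most 62.5 mm and 10.7 degrees, less where a joint would pass 70% of its speed; a pose out of reach is approached as far as the arm can. A call with a gripper value outside its range is refused whole. The fingers move at their own pace and stop on an object; "newtons" is the grip in N (left out, the last holds). Time passes only in rows, so rows that do not move let the fingers close, or fill a call up. It gives the time, the measured TCP pose, the force, the opening and the grip force at its end, in the units of the state.
- get_state(): the state, without advancing time (a new reading comes with each control period).
- grab_frame(name): name is "scene" or "top"; returns (picture, depth): 400x640x3 uint8, red, green, blue; 400x640 float32, m along the optical axis (not along the pixel's ray), 0 where there is no reading.
- calibration(name): a dict with "intrinsics" (3x3 intrinsics, pixels), "R" (3x3) and "t" (3): a world point X has camera coordinates R X + t. Camera axes: x right, y down, z forward; pixel columns grow to the right and rows downward; lengths in m; the calibration is good to about 2 mm. A picture is of the moment at which its call begins. calibration takes no time and is no camera call.
- job_done(): hands the job in; it is judged then, once.
The state is a dict: "t": time; "q": joint angles; "qd": joint speeds; "joint_efforts": joint torques, N m; "eef_pos": TCP position; "ee_rot": TCP orientation; "force": force on the tool from outside, world axes, zero at the start; "moment": the same for the moment, N m; "width": finger opening in m; "gripper_force": force on a finger pad.
Only numpy, scipy, OpenCV 4.12 (cv2) and the standard library are available. Lean on these libraries where they do the work, as an engineer would, in place of code of your own. Each camera call takes 0.05 s, during which the arm holds its last target. There are 200 camera calls.

TASK

Nest the three beakers in size order. First take the middle-sized one out of its slanting drying rack and stand it upright inside the largest one, which stays standing on its round bat, fully down on its floor; then put the smallest one fully down inside the middle one. They are brittle, so set them in gently without banging them together or dropping or forcing them in, let go at the end, and leave the other things where they are.

Things in the scene. Friction and masses are not known exactly. Their poses are not given: they have to be found in the camera images.
- large: widest buff stoneware beaker, 88 mm tall, flared 4 mm wall, flat foot, inner floor 16 mm above its underside; outer diameter 68 mm at foot, 79 mm at rim; 0.34 kg. Stands loose, upright, near the middle of the bat. Origin: centre of underside; z: foot to mouth.
- middle: middle buff stoneware beaker, 88 mm tall, flared 4 mm wall, flat foot, inner floor 16 mm above its underside; diameter 58 mm at foot, 68 mm at rim; 0.24 kg. Starts in the rack, axis 30 degrees above horizontal, mouth up and roughly to the robot. Fully home in the large one its rim stands 16 mm above the large rim, about 2 mm play all round. Origin: centre of underside; z: foot to mouth.
- small: narrowest buff stoneware beaker, 88 mm tall, flared 4 mm wall, flat foot, inner floor 16 mm above its underside; diameter 47 mm at foot, 57 mm at rim; 0.17 kg. Stands upright on the table. Fully home in the middle one its rim stands 16 mm above the middle rim, about 2 mm play all round. Origin: centre of underside; z: foot to mouth.
- rack: fixed rack for one beaker: wooden foot 130 x 66 x 12 mm, two slanting steel rods 8 mm thick under the beaker, an end board behind its foot. The beaker's upper 25 mm stand clear of it; lift it off up or along its axis. Origin: on the table under its middle; -x points where the beaker's mouth faces.
- bat: fixed round wooden bat (disc) 150 mm across, 16 mm thick, that the large beaker stands on. Origin: centre of its underside, on the table (height 0).
- brushpot: bystander: amber pot 72 mm across and 85 mm tall with brushes standing up to 200 mm. Origin: centre of its underside.
- glazejar: bystander: closed jar 60 mm across, 75 mm tall. Origin: centre of its underside.
- kilnblock: bystander: grey kiln prop block, 50 mm cube. Origin: centre of its underside.
Mind the look-alikes: they are no part of the job. Leave any orange or red look-alike of the middle alone.

How it is judged:
By the outcome, as a careful person would: the job done as asked, in the order asked, and still so for the second after the job is handed in, with the robot touching nothing.
It also fails if it takes over 67 s, if anything falls off the work surface, if the arm or the gripper's body presses on something with over 40 N, if the wrist force passes 120 N, or if a joint passes its speed limit or range.

## Working session

There is one attempt and no reset: what is moved stays moved. The work goes in short steps, Python scripts to look and compute and a tool call to move; the robot and the scene stay as the last step left them, time stands still between calls to the robot, and variables do not carry over. Pictures are saved under pics/ and viewed, at most 10 in all, crops included, and the job is handed in when it is done.

Besides the shell and the picture viewer there is one more tool, called after "Call:" by a JSON object that holds its "op" and its "data", one argument or row to a line. servo_tool: Moves the arm, as the interface text tells. Its arguments: {"type":"object","properties":{"moves":{"type":"array","items":{"type":"object","properties":{"jaw":{"type":"number"},"dx":{"type":"number"},"dy":{"type":"number"},"dz":{"type":"number"},"roll":{"type":"number"}}}},"newtons":{"type":"number"}},"required":["moves"]}

```bash
mkdir -p pics; ls
python3 - <<'E'
from station import *
import cv2,numpy as np
s=get_state(); print({k:np.round(v,3) for k,v in s.items()})
for n in("scene","top"):
    p,d=grab_frame(n); np.savez(f"pics/{n}.npz",p=p,d=d)
    cv2.imwrite(f"pics/{n}.png",p[:,:,::-1]); c=calibration(n)
    print(n,np.round(c["intrinsics"],1).tolist(),np.round(c["R"],3).tolist(),np.round(c["t"],3))
E
```

```text
pics
{'t': np.float64(0.0), 'q': array([-0.842,  0.359,  0.011, -0.   , -1.224, -0.288]), 'qd': array([ 0.001, -0.001,  0.002,  0.   , -0.   ,  0.001]), 'joint_efforts': array([-1.0000e-03, -5.8271e+01,  2.9305e+01,  6.9970e+00,  7.0000e-03,
       -0.0000e+00]), 'eef_pos': array([ 0.288, -0.61 ,  0.226]), 'ee_rot': array([ 3.14 , -0.   , -2.701]), 'force': array([-0.712,  1.356, -0.642]), 'moment': array([ 0.007, -0.048, -0.056]), 'gripper_force': np.float64(0.0), 'width': np.float64(0.088)}
scene [[388.2, 0.0, 318.3], [0.0, 388.2, 196.4], [0.0, 0.0, 1.0]] [[-0.901, 0.434, 0.008], [0.356, 0.75, -0.558], [-0.248, -0.499, -0.83]] [ 0.513 -0.235  1.215]
top [[380.8, 0.0, 315.8], [0.0, 380.8, 200.5], [0.0, 0.0, 1.0]] [[0.026, -1.0, -0.016], [-0.985, -0.023, -0.169], [0.168, 0.02, -0.986]] [0.072 0.613 1.065]
```

View pics/scene.png

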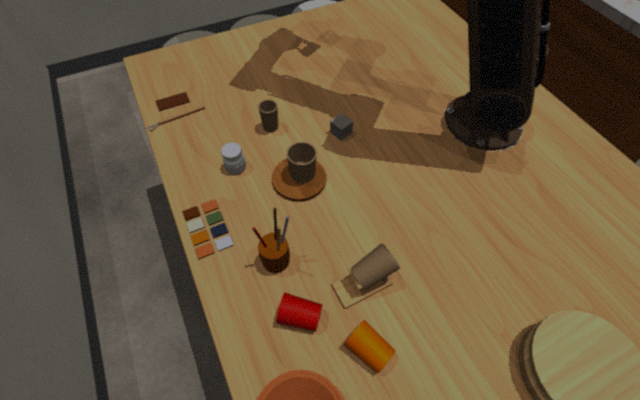

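View pics/top.png

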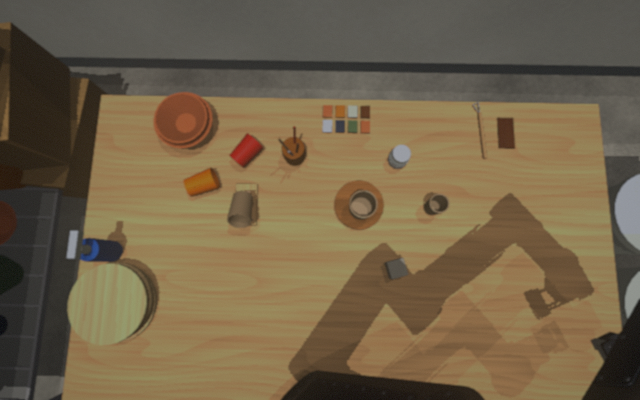

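The scene view shows the large beaker on its bat at (301,165), the small one at (269,115) and the middle one in the rack at (373,268). The top view shows the large one at (362,203), the small at (436,204), and the middle at (242,208) with its mouth facing down the image, towards the robot. The red and orange look-alikes are apart from these.

```bash
cat > h.py <<'E'
from station import *
import numpy as np, cv2
from scipy.optimize import least_squares
def cloud(n,pd=None):
    p,d=pd or grab_frame(n); c=calibration(n); K,R,t=c["intrinsics"],np.array(c["R"]),np.array(c["t"])
    v,u=np.mgrid[:400,:640]; r=np.stack([(u-K[0][2])/K[0][0],(v-K[1][2])/K[1][1],np.ones_like(u)],-1)
    X=(r*d[...,None]-t)@R; X[d<=0]=np.nan
    return X,p
def sel(X,c,r,z0,z1):
    q=X.reshape(-1,3); q=q[np.isfinite(q[:,0])]
    return q[(np.hypot(q[:,0]-c[0],q[:,1]-c[1])<r)&(q[:,2]>z0)&(q[:,2]<z1)]
def circ(q,R=None):
    f=lambda a:np.hypot(q[:,0]-a[0],q[:,1]-a[1])-(a[2] if R is None else R)
    return least_squares(f,[*q[:,:2].mean(0),.035],loss="soft_l1",f_scale=.002).x
E
python3 - <<'E'
from h import *
F={n:cloud(n,tuple(np.load(f"pics/{n}.npz")[k] for k in "pd")) for n in("scene","top")}
px={"top":dict(large=(362,203),small=(436,204),mid=(242,208),pot=(293,151),jar=(400,156),block=(396,268),bat=(345,190)),
"scene":dict(large=(301,160),small=(269,110),mid=(373,268),pot=(274,255),jar=(232,155),block=(341,127),bat=(283,180))}
for n in F:
    X=F[n][0]
    for k,(u,v) in px[n].items():
        c=np.nanmedian(X[v-2:v+3,u-2:u+3].reshape(-1,3),0); print(n,k,np.round(c,3),end=" ")
        r=.06
        if k in("large","small"):
            q=sel(X,c,r,.03,.2); zt=np.percentile(q[:,2],98)
            q=q[q[:,2]>zt-.006]; print("top",zt.round(4),"n",len(q),"circ",circ(q).round(4))
        else:
            q=sel(X,c,r,.005,.3);print("max z",q[:,2].max().round(3))
    c=np.array([.61,.3]); 
# beaker cloud by mask: non-table points near rack
for n in F:
    X,p=F[n]; u,v=px[n]["mid"]; c=np.nanmedian(X[v-2:v+3,u-2:u+3].reshape(-1,3),0)
    q=sel(X,c,.09,.03,.2)
    print(n,len(q),q.min(0).round(3),q.max(0).round(3)); np.save(f"pics/mid_{n}.npy",q)
# join both, fit cone (axis pitch free) by outer surface
q=np.vstack([np.load(f"pics/mid_{n}.npy") for n in F])
def fit(q,g):
    def f(a):
        x,y,z,yaw,el=a; ax=np.array([np.cos(el)*np.cos(yaw),np.cos(el)*np.sin(yaw),np.sin(el)])
        w=q-[x,y,z]; s=w@ax; return np.linalg.norm(w-np.outer(s,ax),axis=1)-(.029+.005*s/.088)
    r=least_squares(f,g,loss="soft_l1",f_scale=.002); a=r.x; ax=np.array([np.cos(a[4])*np.cos(a[3]),np.cos(a[4])*np.sin(a[3]),np.sin(a[4])])
    s=(q-a[:3])@ax; ok=np.abs(f(a))<.004
    print("foot",a[:3].round(4),"yaw/el deg",np.degrees(a[3:]).round(1),"s range",np.percentile(s[ok],[1,99]).round(4),ok.mean().round(2),"rimcentre",(a[:3]+ax*np.percentile(s[ok],99)).round(4))
for n in("scene","top"): fit(np.load(f"pics/mid_{n}.npy"),[q[:,0].max()-.02,q[:,1].mean(),.05,np.pi,.52])
fit(q,[q[:,0].max()-.02,q[:,1].mean(),.05,np.pi,.52])
E
```

```text
scene large [ 0.587 -0.073  0.036] top 0.105 n 102 circ [ 0.5975 -0.0433  0.037 ]
scene small [ 0.601 -0.279  0.053] top 0.0892 n 98 circ [ 0.6076 -0.2583  0.0261]
scene mid [0.592 0.313 0.104] max z 0.129
scene pot [0.768 0.185 0.084] max z 0.205
scene jar [ 0.758 -0.138  0.075] max z 0.079
scene block [ 0.435 -0.127  0.048] max z 0.054
scene bat [ 0.654 -0.046  0.016] max z 0.106
top large [ 0.609 -0.05   0.035] top 0.1075 n 126 circ [ 0.5962 -0.0449  0.0373]
top small [ 0.615 -0.274  0.018] top 0.0919 n 89 circ [ 0.6058 -0.2603  0.0261]
top mid [0.574 0.289 0.116] max z 0.131
top pot [0.749 0.157 0.087] max z 0.207
top jar [ 0.744 -0.156  0.076] max z 0.082
top block [ 0.422 -0.146  0.051] max z 0.058
top bat [ 0.651 -0.     0.019] max z 0.11
scene 1338 [0.524 0.271 0.03 ] [0.633 0.336 0.129]
top 788 [0.525 0.267 0.032] [0.632 0.333 0.131]
foot [0.5956 0.3038 0.0686] yaw/el deg [181.5  30.2] s range [-0.0298  0.0633] 0.96 rimcentre [0.5409 0.3023 0.1005]
foot [0.5878 0.3017 0.0758] yaw/el deg [181.8  29.2] s range [-0.038   0.0552] 0.99 rimcentre [0.5396 0.3001 0.1027]
foot [0.5907 0.3031 0.0726] yaw/el deg [182.   30.1] s range [-0.0352  0.0584] 0.96 rimcentre [0.5402 0.3013 0.1019]
```

Call:
{"op": "servo_tool", "data": {
  "moves": [
    {"jaw": 1,"dx": 0.013,"dy": 0.046,"roll": -1.15},
    {"jaw": 1,"dx": 0.013,"dy": 0.046,"roll": -1.15},
    {"jaw": 1,"dx": 0.013,"dy": 0.046,"roll": -1.15},
    {"jaw": 1,"dx": 0.013,"dy": 0.046,"roll": -1.15},
    {"jaw": 1,"dx": 0.013,"dy": 0.046,"roll": -1.15},
    {"jaw": 1,"dx": 0.013,"dy": 0.046,"roll": -1.15},
    {"jaw": 1,"dx": 0.013,"dy": 0.046,"roll": -1.15},
    {"jaw": 1,"dx": 0.013,"dy": 0.046,"roll": -1.15},
    {"jaw": 1,"dx": 0.013,"dy": 0.046,"roll": -1.15},
    {"jaw": 1,"dx": 0.013,"dy": 0.046,"roll": -1.15}
  ],
  "newtons": 4
}}

```text
$.moves[0]: bad value
```

Call:
{"op": "servo_tool", "data": {
  "moves": [
    {"jaw": 1,"dx": 0.013,"dy": 0.046,"roll": -1.15},
    {"jaw": 1,"dx": 0.013,"dy": 0.046,"roll": -1.15},
    {"jaw": 1,"dx": 0.013,"dy": 0.046,"roll": -1.15},
    {"jaw": 1,"dx": 0.013,"dy": 0.046,"roll": -1.15},
    {"jaw": 1,"dx": 0.013,"dy": 0.046,"roll": -1.15},
    {"jaw": 1,"dx": 0.013,"dy": 0.046,"roll": -1.15},
    {"jaw": 1,"dx": 0.013,"dy": 0.046,"roll": -1.15},
    {"jaw": 1,"dx": 0.013,"dy": 0.046,"roll": -1.15},
    {"jaw": 1,"dx": 0.013,"dy": 0.04,"roll": -1.15},
    {"jaw": 1,"dx": 0.011,"dy": 0.02,"roll": -1.15}
  ]
}}

```text
$.moves[0]: bad value
```

Call:
{"op": "servo_tool", "data": {
  "moves": [
    {"jaw": 1,"dx": 0.013,"dy": 0.046,"dz": 0,"roll": -1.2},
    {"jaw": 1,"dx": 0.013,"dy": 0.046,"dz": 0,"roll": -1.2},
    {"jaw": 1,"dx": 0.013,"dy": 0.046,"dz": 0,"roll": -1.2},
    {"jaw": 1,"dx": 0.013,"dy": 0.046,"dz": 0,"roll": -1.2},
    {"jaw": 1,"dx": 0.013,"dy": 0.046,"dz": 0,"roll": -1.2},
    {"jaw": 1,"dx": 0.013,"dy": 0.046,"dz": 0,"roll": -1.2},
    {"jaw": 1,"dx": 0.013,"dy": 0.046,"dz": 0,"roll": -1.2},
    {"jaw": 1,"dx": 0.013,"dy": 0.046,"dz": 0,"roll": -1.2},
    {"jaw": 1,"dx": 0.013,"dy": 0.046,"dz": 0,"roll": -1.2},
    {"jaw": 1,"dx": 0.013,"dy": 0.046,"dz": 0,"roll": -1.2}
  ],
  "newtons": 4
}}

```text
t: 1.35
eef_pos: [0.418, -0.1489, 0.2265]
ee_rot: [3.142, 0.0, -2.911]
force: [0.4, 0.2, -0.3]
width: 0.0877
gripper_force: 0.0
```

Call:
{"op": "servo_tool", "data": {
  "moves": [
    {"jaw": 1,"dx": 0.0135,"dy": 0.05,"dz": 0,"roll": -1.2},
    {"jaw": 1,"dx": 0.0135,"dy": 0.05,"dz": 0,"roll": -1.2},
    {"jaw": 1,"dx": 0.0135,"dy": 0.05,"dz": 0,"roll": -1.2},
    {"jaw": 1,"dx": 0.0135,"dy": 0.05,"dz": 0,"roll": -1.2},
    {"jaw": 1,"dx": 0.0135,"dy": 0.05,"dz": 0,"roll": -1.2},
    {"jaw": 1,"dx": 0.0135,"dy": 0.05,"dz": 0,"roll": -1.2},
    {"jaw": 1,"dx": 0.0135,"dy": 0.05,"dz": 0,"roll": -1.2},
    {"jaw": 1,"dx": 0.0135,"dy": 0.05,"dz": -0.02,"roll": -1.2},
    {"jaw": 1,"dx": 0.0135,"dy": 0.03,"dz": -0.02,"roll": -1.2},
    {"jaw": 1,"dx": 0.014,"dy": 0.0205,"dz": -0.02,"roll": -0.4}
  ]
}}

```text
t: 2.6
eef_pos: [0.5535, 0.3016, 0.1653]
ee_rot: [-3.141, -0.001, -3.105]
force: [0.2, 0.5, 0.0]
width: 0.0875
gripper_force: 0.0
```

Call:
{"op": "servo_tool", "data": {
  "moves": [
    {"jaw": 1,"dx": 0,"dy": 0,"dz": -0.02,"roll": 0},
    {"jaw": 1,"dx": 0,"dy": 0,"dz": -0.02,"roll": 0},
    {"jaw": 1,"dx": 0,"dy": 0,"dz": -0.02,"roll": 0},
    {"jaw": 1,"dx": 0,"dy": 0,"dz": -0.014,"roll": 0},
    {"jaw": 1,"dx": 0,"dy": 0,"dz": -0.014,"roll": 0},
    {"jaw": 0.82,"dx": 0,"dy": 0,"dz": 0,"roll": 0},
    {"jaw": 0.7,"dx": 0,"dy": 0,"dz": 0,"roll": 0},
    {"jaw": 0.6,"dx": 0,"dy": 0,"dz": 0,"roll": 0},
    {"jaw": 0.6,"dx": 0,"dy": 0,"dz": 0,"roll": 0},
    {"jaw": 0.6,"dx": 0,"dy": 0,"dz": 0,"roll": 0}
  ],
  "newtons": 5
}}

```text
t: 3.85
eef_pos: [0.5539, 0.3006, 0.0793]
ee_rot: [3.141, 0.001, -3.105]
force: [-1.0, 1.3, 2.6]
width: 0.0682
gripper_force: 5.0
```

Call:
{"op": "servo_tool", "data": {
  "moves": [
    {"jaw": 0.6,"dx": 0,"dy": 0,"dz": 0.005,"roll": 0},
    {"jaw": 0.6,"dx": 0,"dy": 0,"dz": 0.005,"roll": 0},
    {"jaw": 0.6,"dx": 0,"dy": 0,"dz": 0.01,"roll": 0},
    {"jaw": 0.6,"dx": 0,"dy": 0,"dz": 0.01,"roll": 0},
    {"jaw": 0.6,"dx": -0.005,"dy": 0,"dz": 0.015,"roll": 0},
    {"jaw": 0.6,"dx": -0.01,"dy": 0,"dz": 0.015,"roll": 0},
    {"jaw": 0.6,"dx": -0.01,"dy": 0,"dz": 0.015,"roll": 0},
    {"jaw": 0.6,"dx": -0.01,"dy": 0,"dz": 0.01,"roll": 0},
    {"jaw": 0.6,"dx": 0,"dy": 0,"dz": 0.005,"roll": 0},
    {"jaw": 0.6,"dx": 0,"dy": 0,"dz": 0,"roll": 0}
  ]
}}

```text
t: 5.1
eef_pos: [0.5185, 0.3003, 0.169]
ee_rot: [3.141, 0.001, -3.105]
force: [0.1, -0.8, -0.9]
width: 0.0677
gripper_force: 4.7
```

Run:
```python
from h import *
p,d=grab_frame("scene"); cv2.imwrite("pics/s2.png",cv2.resize(p[120:340,260:520,::-1],None,fx=2.3,fy=2.3)); s=get_state(); print(s["force"],s["width"],s["eef_pos"])
```

```text
[ 0.48962762  0.60793437 -2.32667013] 0.0676796280708944 [0.51846961 0.30005653 0.16842323]
```

View pics/s2.png

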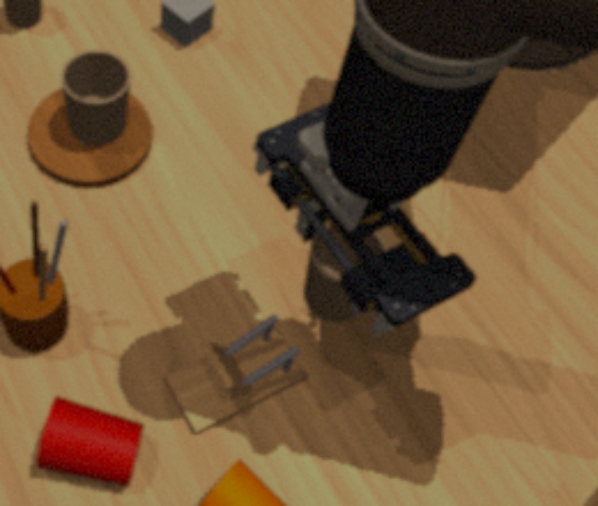

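The crop shows the beaker held, hanging below the fingers at about (335,275), with the rack empty at (250,355). Next I'll measure its tilt and its lowest point.

```bash
cat >> h.py <<'E'
def hang(c,z1,z0,r=.06,cams=("scene","top")):
    "cone fit of an upright-ish beaker surface below the gripper: x0,y0 at mid height, slopes"
    for n in cams:
        X,_=cloud(n); q=sel(X,c,r,z0,z1)
        if len(q)<60: print(n,"few",len(q)); continue
        print(n,len(q),"zmin",np.percentile(q[:,2],[0,1,3]).round(4),end=" ")
        yield n,q
E
python3 - <<'E'
from h import *
e=get_state()["eef_pos"]
for n,q in hang(e[:2],e[2]+.03,.03,.09):
    h=np.histogram(q[:,2],np.arange(.03,.21,.01)); print(h[0])
    for a in np.arange(.03,.2,.01):
        m=q[(q[:,2]>=a)&(q[:,2]<a+.01)]
        if len(m)>8: print(round(a,2),len(m),m.mean(0).round(3),m.min(0).round(3)[:2],m.max(0).round(3)[:2])
E
```

```text
scene 999 zmin [0.0301 0.0329 0.0359] [ 74  78  69  14   0   0   0  30  91  67  76  75  67  67 110 139  42]
0.03 74 [0.595 0.306 0.036] [0.551 0.281] [0.608 0.327]
0.04 78 [0.58  0.302 0.045] [0.554 0.281] [0.596 0.326]
0.05 69 [0.563 0.305 0.055] [0.551 0.28 ] [0.575 0.326]
0.06 14 [0.553 0.3   0.062] [0.549 0.281] [0.559 0.323]
0.1 30 [0.524 0.317 0.107] [0.499 0.294] [0.535 0.33 ]
0.11 91 [0.511 0.3   0.116] [0.489 0.275] [0.535 0.331]
0.12 67 [0.517 0.304 0.125] [0.48  0.275] [0.537 0.331]
0.13 76 [0.515 0.302 0.135] [0.48  0.273] [0.537 0.332]
0.14 75 [0.516 0.301 0.145] [0.481 0.273] [0.538 0.332]
0.15 67 [0.522 0.301 0.155] [0.486 0.273] [0.539 0.33 ]
0.16 67 [0.523 0.302 0.165] [0.478 0.268] [0.54 0.33]
0.17 110 [0.519 0.298 0.175] [0.477 0.253] [0.54  0.351]
0.18 139 [0.52  0.293 0.186] [0.474 0.253] [0.542 0.35 ]
0.19 42 [0.516 0.284 0.192] [0.475 0.255] [0.54  0.319]
top 176 zmin [0.0302 0.0306 0.0312] [36  9  0  0  0  0  0  2 29 21  6  8  7  8 10 13 27]
0.03 36 [0.603 0.297 0.035] [0.595 0.278] [0.607 0.317]
0.04 9 [0.603 0.298 0.042] [0.594 0.282] [0.608 0.319]
0.11 29 [0.49  0.303 0.117] [0.477 0.277] [0.496 0.323]
0.12 21 [0.486 0.306 0.124] [0.476 0.277] [0.493 0.322]
0.17 10 [0.482 0.303 0.175] [0.476 0.279] [0.489 0.321]
0.18 13 [0.48  0.295 0.187] [0.475 0.275] [0.488 0.322]
0.19 27 [0.48  0.305 0.192] [0.475 0.276] [0.488 0.324]
```

Call:
{"op": "servo_tool", "data": {
  "moves": [
    {"jaw": 0.6,"dx": -0.004,"dy": -0.006,"dz": 0,"roll": 0},
    {"jaw": 0.6,"dx": -0.007,"dy": -0.014,"dz": 0,"roll": 0},
    {"jaw": 0.6,"dx": -0.009,"dy": -0.02,"dz": 0,"roll": 0},
    {"jaw": 0.6,"dx": -0.01,"dy": -0.025,"dz": 0,"roll": 0},
    {"jaw": 0.6,"dx": -0.01,"dy": -0.025,"dz": -0.005,"roll": 0},
    {"jaw": 0.6,"dx": -0.01,"dy": -0.022,"dz": -0.01,"roll": 0},
    {"jaw": 0.6,"dx": -0.008,"dy": -0.018,"dz": -0.015,"roll": 0},
    {"jaw": 0.6,"dx": -0.006,"dy": -0.012,"dz": -0.015,"roll": 0},
    {"jaw": 0.6,"dx": -0.004,"dy": -0.006,"dz": -0.015,"roll": 0},
    {"jaw": 0.6,"dx": 0,"dy": -0.002,"dz": -0.01,"roll": 0}
  ]
}}

```text
t: 6.5
eef_pos: [0.4496, 0.1486, 0.0983]
ee_rot: [3.142, -0.0, -3.106]
force: [0.5, -0.5, -2.0]
width: 0.0677
gripper_force: 4.7
```

Call:
{"op": "servo_tool", "data": {
  "moves": [
    {"jaw": 0.6,"dx": 0,"dy": 0,"dz": -0.006,"roll": 0},
    {"jaw": 0.6,"dx": 0,"dy": 0,"dz": -0.004,"roll": 0},
    {"jaw": 0.6,"dx": 0,"dy": 0,"dz": -0.004,"roll": 0},
    {"jaw": 0.6,"dx": 0,"dy": 0,"dz": -0.003,"roll": 0},
    {"jaw": 0.6,"dx": 0,"dy": 0,"dz": -0.003,"roll": 0},
    {"jaw": 0.6,"dx": 0,"dy": 0,"dz": -0.002,"roll": 0},
    {"jaw": 0.6,"dx": 0,"dy": 0,"dz": -0.002,"roll": 0},
    {"jaw": 0.6,"dx": 0,"dy": 0,"dz": -0.002,"roll": 0},
    {"jaw": 0.6,"dx": 0,"dy": 0,"dz": 0,"roll": 0},
    {"jaw": 0.6,"dx": 0,"dy": 0,"dz": 0,"roll": 0}
  ]
}}

```text
t: 7.75
eef_pos: [0.4505, 0.1501, 0.0726]
ee_rot: [3.142, 0.0, -3.106]
force: [-0.3, 0.7, -2.0]
width: 0.0675
gripper_force: 4.8
```

Run:
```python
from h import *
s=get_state(); e=s["eef_pos"]; print(e,s["force"],s["width"])
for n,q in hang(e[:2],e[2]+.04,.004,.06):
    print()
    for a in np.arange(0,.11,.01):
        m=q[(q[:,2]>=a)&(q[:,2]<a+.01)]
        if len(m)>8: print(round(a,2),len(m),m.min(0).round(3)[:2],m.max(0).round(3)[:2])
```

```text
[0.45052705 0.15005085 0.07263   ] [-0.27005826  0.70914988 -1.98316616] 0.0675104452116078
scene 590 zmin [0.004  0.0047 0.0096] 
0.0 19 [0.427 0.113] [0.495 0.199]
0.01 38 [0.426 0.137] [0.468 0.181]
0.02 48 [0.428 0.126] [0.469 0.182]
0.03 52 [0.427 0.124] [0.47  0.181]
0.04 54 [0.426 0.124] [0.471 0.182]
0.05 53 [0.416 0.122] [0.471 0.181]
0.06 49 [0.418 0.122] [0.472 0.179]
0.07 69 [0.424 0.103] [0.473 0.201]
0.08 87 [0.41  0.104] [0.473 0.202]
0.09 97 [0.406 0.103] [0.475 0.202]
0.1 20 [0.443 0.1  ] [0.464 0.203]
top few 7
```

Call:
{"op": "servo_tool", "data": {
  "moves": [
    {"jaw": 0.6,"dx": 0,"dy": 0,"dz": -0.002,"roll": 0},
    {"jaw": 0.6,"dx": 0,"dy": 0,"dz": -0.001,"roll": 0},
    {"jaw": 0.6,"dx": 0,"dy": 0,"dz": -0.001,"roll": 0},
    {"jaw": 0.6,"dx": 0,"dy": 0,"dz": -0.001,"roll": 0},
    {"jaw": 0.6,"dx": 0,"dy": 0,"dz": -0.001,"roll": 0},
    {"jaw": 0.6,"dx": 0,"dy": 0,"dz": -0.001,"roll": 0},
    {"jaw": 0.6,"dx": 0,"dy": 0,"dz": -0.001,"roll": 0},
    {"jaw": 0.6,"dx": 0,"dy": 0,"dz": 0,"roll": 0},
    {"jaw": 0.6,"dx": 0,"dy": 0,"dz": 0,"roll": 0},
    {"jaw": 0.6,"dx": 0,"dy": 0,"dz": 0,"roll": 0}
  ]
}}

```text
t: 9.1
eef_pos: [0.4507, 0.1502, 0.0649]
ee_rot: [3.141, 0.001, -3.105]
force: [-2.0, 0.2, 5.7]
width: 0.0667
gripper_force: 4.4
```

Call:
{"op": "servo_tool", "data": {
  "moves": [
    {"jaw": 0.8,"dx": 0,"dy": 0,"dz": 0,"roll": 0},
    {"jaw": 0.9,"dx": 0,"dy": 0,"dz": 0,"roll": 0},
    {"jaw": 1,"dx": 0,"dy": 0,"dz": 0,"roll": 0},
    {"jaw": 1,"dx": 0,"dy": 0,"dz": 0.01,"roll": 0},
    {"jaw": 1,"dx": 0,"dy": 0,"dz": 0.03,"roll": 0},
    {"jaw": 1,"dx": 0,"dy": 0,"dz": 0.05,"roll": 0},
    {"jaw": 1,"dx": 0,"dy": 0.05,"dz": 0.02,"roll": 0},
    {"jaw": 1,"dx": 0,"dy": 0.06,"dz": 0,"roll": 0},
    {"jaw": 1,"dx": 0,"dy": 0.06,"dz": 0,"roll": 0},
    {"jaw": 1,"dx": 0,"dy": 0.05,"dz": 0,"roll": 0}
  ]
}}

```text
t: 10.35
eef_pos: [0.4503, 0.3722, 0.1755]
ee_rot: [3.141, 0.001, -3.105]
force: [2.1, 0.1, 0.1]
width: 0.0874
gripper_force: 0.0
```

```bash
cat >> h.py <<'E'
def rim(n,X,c,R=None,zlo=.03,zhi=.2,r=.06):
    q=sel(X,c,r,zlo,zhi); zt=np.percentile(q[:,2],97); q=q[q[:,2]>zt-.006]
    print(n,"ztop",zt.round(4),"n",len(q),"circ",circ(q,R).round(4))
def ring(n,X,p,c,h,Ro):
    "rim outline: image edge points of the top, cast on plane z=h -> uses cloud points near h"
    q=sel(X,c,Ro+.01,h-.006,h+.006); print(n,len(q),"ring",circ(q).round(4))
E
python3 - <<'E'
from h import *
s=get_state(); e=s["eef_pos"]; print(e,s["force"])
for n in("scene","top"):
    X,p=cloud(n); cv2.imwrite(f"pics/{n}3.png",p[:,:,::-1])
    for nm,c in (("mid",(.44,.15)),("large",(.597,-.044)),("small",(.607,-.259))):
        rim(n+" "+nm,X,c)
p=cv2.imread("pics/top3.png"); cv2.imwrite("pics/t3.png",cv2.resize(p[130:310,200:460],None,fx=3,fy=3))
E
```

```text
[0.45030497 0.37223534 0.17552595] [2.09446014 0.06850002 0.1358784 ]
scene mid ztop 0.0891 n 155 circ [0.4387 0.1521 0.0316]
scene large ztop 0.1046 n 171 circ [ 0.5979 -0.0426  0.0371]
scene small ztop 0.0889 n 98 circ [ 0.6074 -0.2582  0.0264]
top mid ztop 0.0916 n 103 circ [0.4373 0.1503 0.0316]
top large ztop 0.1076 n 127 circ [ 0.596  -0.045   0.0373]
top small ztop 0.0919 n 90 circ [ 0.6058 -0.2604  0.0261]
```

View pics/t3.png

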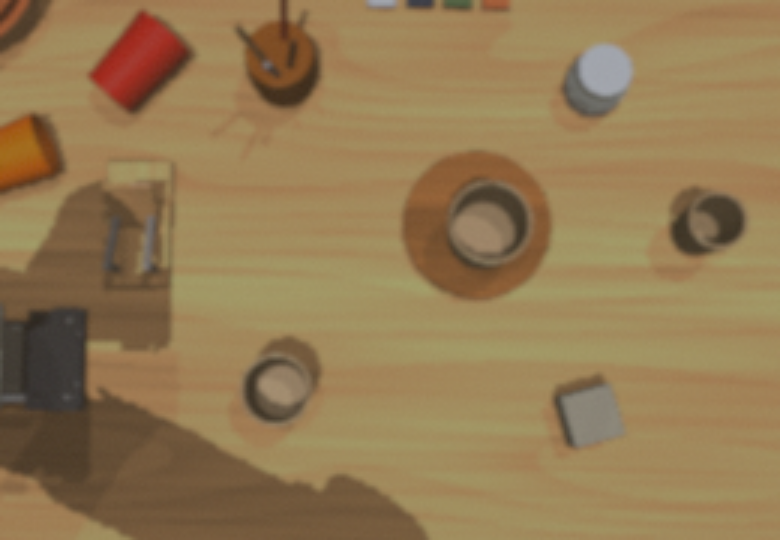

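The crop shows the middle beaker standing upright at about (280,387), the large on its bat at (488,223), the small at (715,220), and the rack empty. Both views agree on the shift from middle to large: (+159, -195) mm. I'll regrasp near the rim so the fingertips stay above the large rim.

Call:
{"op": "servo_tool", "data": {
  "moves": [
    {"jaw": 1,"dx": 0,"dy": -0.05,"dz": 0,"roll": 0},
    {"jaw": 1,"dx": -0.004,"dy": -0.055,"dz": 0,"roll": 0},
    {"jaw": 1,"dx": -0.004,"dy": -0.055,"dz": 0,"roll": 0},
    {"jaw": 1,"dx": -0.0043,"dy": -0.045,"dz": 0,"roll": 0},
    {"jaw": 1,"dx": 0,"dy": -0.0165,"dz": -0.01,"roll": 0},
    {"jaw": 1,"dx": 0,"dy": 0,"dz": -0.025,"roll": 0},
    {"jaw": 1,"dx": 0,"dy": 0,"dz": -0.025,"roll": 0},
    {"jaw": 1,"dx": 0,"dy": 0,"dz": -0.02,"roll": 0},
    {"jaw": 1,"dx": 0,"dy": 0,"dz": -0.0125,"roll": 0},
    {"jaw": 1,"dx": 0,"dy": 0,"dz": -0.006,"roll": 0}
  ]
}}

```text
t: 11.7
eef_pos: [0.4382, 0.1486, 0.0756]
ee_rot: [-3.141, -0.0, -3.106]
force: [0.3, -0.0, -0.2]
width: 0.0879
gripper_force: 0.0
```

Call:
{"op": "servo_tool", "data": {
  "moves": [
    {"jaw": 0.9,"dx": 0,"dy": 0,"dz": 0,"roll": 0},
    {"jaw": 0.84,"dx": 0,"dy": 0,"dz": 0,"roll": 0},
    {"jaw": 0.8,"dx": 0,"dy": 0,"dz": 0,"roll": 0},
    {"jaw": 0.77,"dx": 0,"dy": 0,"dz": 0,"roll": 0},
    {"jaw": 0.74,"dx": 0,"dy": 0,"dz": 0,"roll": 0},
    {"jaw": 0.6,"dx": 0,"dy": 0,"dz": 0,"roll": 0},
    {"jaw": 0.6,"dx": 0,"dy": 0,"dz": 0,"roll": 0},
    {"jaw": 0.6,"dx": 0,"dy": 0,"dz": 0,"roll": 0},
    {"jaw": 0.6,"dx": 0,"dy": 0,"dz": 0,"roll": 0},
    {"jaw": 0.6,"dx": 0,"dy": 0,"dz": 0,"roll": 0}
  ],
  "newtons": 10
}}

```text
t: 12.95
eef_pos: [0.4388, 0.1492, 0.0765]
ee_rot: [3.141, 0.001, -3.105]
force: [-0.7, 4.3, 5.3]
width: 0.0681
gripper_force: 10.0
```

Call:
{"op": "servo_tool", "data": {
  "moves": [
    {"jaw": 0.6,"dx": 0,"dy": 0,"dz": 0.004,"roll": 0},
    {"jaw": 0.6,"dx": 0,"dy": 0,"dz": 0.008,"roll": 0},
    {"jaw": 0.6,"dx": 0,"dy": 0,"dz": 0.015,"roll": 0},
    {"jaw": 0.6,"dx": 0,"dy": 0,"dz": 0.02,"roll": 0},
    {"jaw": 0.6,"dx": 0,"dy": 0,"dz": 0.025,"roll": 0},
    {"jaw": 0.6,"dx": 0,"dy": 0,"dz": 0.025,"roll": 0},
    {"jaw": 0.6,"dx": 0,"dy": 0,"dz": 0.02,"roll": 0},
    {"jaw": 0.6,"dx": 0,"dy": 0,"dz": 0.012,"roll": 0},
    {"jaw": 0.6,"dx": 0,"dy": 0,"dz": 0.006,"roll": 0},
    {"jaw": 0.6,"dx": 0,"dy": 0,"dz": 0,"roll": 0}
  ]
}}

```text
t: 14.2
eef_pos: [0.438, 0.1485, 0.2109]
ee_rot: [-3.142, -0.0, -3.106]
force: [-0.4, 1.3, -2.6]
width: 0.0678
gripper_force: 10.0
```

Call:
{"op": "servo_tool", "data": {
  "moves": [
    {"jaw": 0.6,"dx": 0.006,"dy": -0.007,"dz": 0,"roll": 0},
    {"jaw": 0.6,"dx": 0.012,"dy": -0.015,"dz": 0,"roll": 0},
    {"jaw": 0.6,"dx": 0.018,"dy": -0.022,"dz": 0,"roll": 0},
    {"jaw": 0.6,"dx": 0.021,"dy": -0.026,"dz": 0,"roll": 0},
    {"jaw": 0.6,"dx": 0.022,"dy": -0.027,"dz": 0,"roll": 0},
    {"jaw": 0.6,"dx": 0.022,"dy": -0.027,"dz": 0,"roll": 0},
    {"jaw": 0.6,"dx": 0.021,"dy": -0.026,"dz": 0,"roll": 0},
    {"jaw": 0.6,"dx": 0.018,"dy": -0.022,"dz": 0,"roll": 0},
    {"jaw": 0.6,"dx": 0.013,"dy": -0.016,"dz": 0,"roll": 0},
    {"jaw": 0.6,"dx": 0.006,"dy": -0.007,"dz": 0,"roll": 0}
  ]
}}

```text
t: 15.45
eef_pos: [0.5975, -0.0475, 0.2102]
ee_rot: [-3.141, -0.001, -3.107]
force: [-0.2, -0.5, -2.8]
width: 0.0681
gripper_force: 10.0
```

Run:
```python
from h import *
s=get_state(); e=s["eef_pos"]; print(e,s["force"],s["width"])
for n,q in hang(e[:2],e[2]+.025,.112,.05,("scene",)):
    print()
    for a in np.arange(.11,.24,.01):
        m=q[(q[:,2]>=a)&(q[:,2]<a+.01)]
        if len(m)>8: print(round(a,2),len(m),m.min(0).round(3)[:2],m.max(0).round(3)[:2])
p,d=grab_frame("scene"); cv2.imwrite("pics/s4.png",cv2.resize(p[60:230,220:420,::-1],None,fx=3.5,fy=3.5))
```

```text
[ 0.59748018 -0.04753561  0.21023461] [-0.19927258 -0.48426183 -2.77574031] 0.0680825292885254
scene 614 zmin [0.1339 0.1361 0.1382] 
0.13 29 [ 0.575 -0.048] [ 0.625 -0.015]
0.14 59 [ 0.575 -0.054] [ 0.626 -0.016]
0.15 54 [ 0.576 -0.05 ] [ 0.626 -0.014]
0.16 69 [ 0.57  -0.074] [ 0.627 -0.013]
0.17 79 [ 0.572 -0.076] [ 0.628 -0.013]
0.18 78 [ 0.577 -0.075] [ 0.629 -0.013]
0.19 62 [ 0.59  -0.074] [ 0.629 -0.012]
0.2 55 [ 0.605 -0.074] [ 0.63  -0.013]
0.21 62 [ 0.585 -0.093] [0.631 0.   ]
0.22 56 [ 0.591 -0.095] [0.63  0.002]
0.23 11 [ 0.591 -0.096] [ 0.61  -0.079]
```

View pics/s4.png

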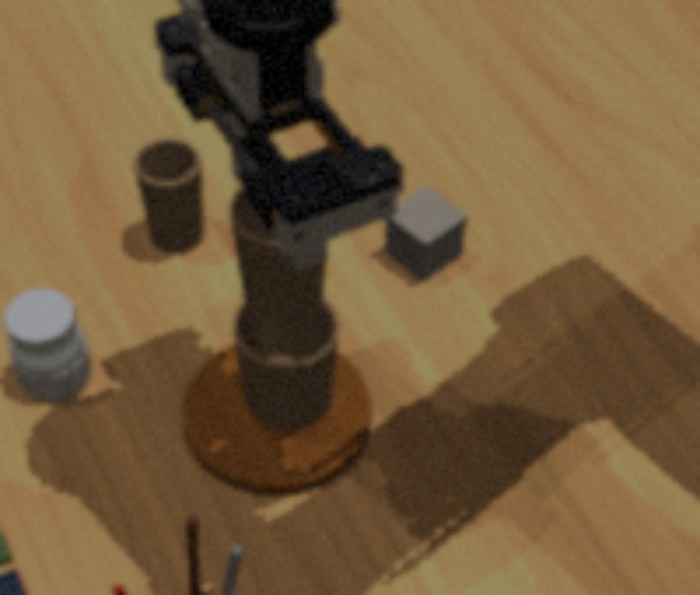

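The crop shows the middle beaker hanging upright at (285,250), above the large one at (287,365). I'll fit its axis against the large rim in the same camera.

```bash
cat >> h.py <<'E'
def cone(q,zb,r0,dr=.005):
    def f(a): s=q[:,2]-zb; return np.hypot(q[:,0]-a[0]-a[2]*(s-.044),q[:,1]-a[1]-a[3]*(s-.044))-(r0+dr*s/.088)
    r=least_squares(f,[*q[:,:2].mean(0),0,0],loss="soft_l1",f_scale=.0015); g=np.abs(f(r.x))<.003
    a=r.x; print("axis mid",a[:2].round(4),"tilt deg",np.degrees(a[2:]).round(1),"foot",(a[:2]-.044*a[2:]).round(4),"inl",g.mean().round(2))
E
python3 - <<'E'
from h import *
e=get_state()["eef_pos"]; X,p=cloud("scene")
q=sel(X,e[:2],.05,.138,.186); q=q[q[:,1]+q[:,0]>0]; cone(q,.133,.029)
q=sel(X,(.597,-.044),.055,.03,.098); q=q[np.hypot(q[:,0]-.5975,q[:,1]+.043)>.0325]; cone(q,.016,.034,.0055)
q=sel(X,(.607,-.259),.045,.01,.085); q=q[np.hypot(q[:,0]-.607,q[:,1]+.258)>.022]; cone(q,0,.0235)
E
```

```text
axis mid [ 0.5963 -0.0451] tilt deg [-1.2  0.8] foot [ 0.5972 -0.0457] inl 0.93
axis mid [ 0.5975 -0.0432] tilt deg [-0.5 -1.1] foot [ 0.5979 -0.0423] inl 0.83
axis mid [ 0.6071 -0.259 ] tilt deg [0.5 1.8] foot [ 0.6067 -0.2604] inl 0.8
```

Call:
{"op": "servo_tool", "data": {
  "moves": [
    {"jaw": 0.6,"dx": 0.001,"dy": 0.0022,"dz": -0.005,"roll": 0},
    {"jaw": 0.6,"dx": 0,"dy": 0,"dz": -0.01,"roll": 0},
    {"jaw": 0.6,"dx": 0,"dy": 0,"dz": -0.012,"roll": 0},
    {"jaw": 0.6,"dx": 0,"dy": 0,"dz": -0.012,"roll": 0},
    {"jaw": 0.6,"dx": 0,"dy": 0,"dz": -0.01,"roll": 0},
    {"jaw": 0.6,"dx": 0,"dy": 0,"dz": -0.008,"roll": 0},
    {"jaw": 0.6,"dx": 0,"dy": 0,"dz": -0.006,"roll": 0},
    {"jaw": 0.6,"dx": 0,"dy": 0,"dz": -0.004,"roll": 0},
    {"jaw": 0.6,"dx": 0,"dy": 0,"dz": 0,"roll": 0},
    {"jaw": 0.6,"dx": 0,"dy": 0,"dz": 0,"roll": 0}
  ]
}}

```text
t: 16.85
eef_pos: [0.5984, -0.0443, 0.1444]
ee_rot: [3.142, 0.001, -3.106]
force: [-0.3, -0.1, -1.9]
width: 0.0681
gripper_force: 10.0
```

Call:
{"op": "servo_tool", "data": {
  "moves": [
    {"jaw": 0.6,"dx": 0,"dy": 0,"dz": -0.003,"roll": 0},
    {"jaw": 0.6,"dx": 0,"dy": 0,"dz": -0.003,"roll": 0},
    {"jaw": 0.6,"dx": 0,"dy": 0,"dz": -0.003,"roll": 0},
    {"jaw": 0.6,"dx": 0,"dy": 0,"dz": -0.003,"roll": 0},
    {"jaw": 0.6,"dx": 0,"dy": 0,"dz": -0.003,"roll": 0},
    {"jaw": 0.6,"dx": 0,"dy": 0,"dz": -0.003,"roll": 0},
    {"jaw": 0.6,"dx": 0,"dy": 0,"dz": -0.002,"roll": 0},
    {"jaw": 0.6,"dx": 0,"dy": 0,"dz": -0.002,"roll": 0},
    {"jaw": 0.6,"dx": 0,"dy": 0,"dz": 0,"roll": 0},
    {"jaw": 0.6,"dx": 0,"dy": 0,"dz": 0,"roll": 0}
  ]
}}

```text
t: 18.1
eef_pos: [0.5981, -0.0443, 0.122]
ee_rot: [-3.142, -0.0, -3.106]
force: [0.1, -0.3, -2.9]
width: 0.0683
gripper_force: 10.0
```

Call:
{"op": "servo_tool", "data": {
  "moves": [
    {"jaw": 0.6,"dx": 0,"dy": 0,"dz": -0.002,"roll": 0},
    {"jaw": 0.6,"dx": 0,"dy": 0,"dz": -0.002,"roll": 0},
    {"jaw": 0.6,"dx": 0,"dy": 0,"dz": -0.002,"roll": 0},
    {"jaw": 0.6,"dx": 0,"dy": 0,"dz": -0.0015,"roll": 0},
    {"jaw": 0.6,"dx": 0,"dy": 0,"dz": -0.001,"roll": 0},
    {"jaw": 0.6,"dx": 0,"dy": 0,"dz": -0.001,"roll": 0},
    {"jaw": 0.6,"dx": 0,"dy": 0,"dz": 0,"roll": 0},
    {"jaw": 0.6,"dx": 0,"dy": 0,"dz": 0,"roll": 0},
    {"jaw": 0.6,"dx": 0,"dy": 0,"dz": 0,"roll": 0},
    {"jaw": 0.6,"dx": 0,"dy": 0,"dz": 0,"roll": 0}
  ]
}}

```text
t: 19.35
eef_pos: [0.5981, -0.0443, 0.1125]
ee_rot: [-3.142, -0.0, -3.106]
force: [0.6, -3.0, -1.4]
width: 0.068
gripper_force: 10.0
```

Call:
{"op": "servo_tool", "data": {
  "moves": [
    {"jaw": 0.6,"dx": 0,"dy": 0,"dz": -0.001,"roll": 0},
    {"jaw": 0.6,"dx": 0,"dy": 0,"dz": -0.0005,"roll": 0},
    {"jaw": 0.6,"dx": 0,"dy": 0,"dz": -0.0005,"roll": 0},
    {"jaw": 0.6,"dx": 0,"dy": 0,"dz": -0.0005,"roll": 0},
    {"jaw": 0.6,"dx": 0,"dy": 0,"dz": -0.0005,"roll": 0},
    {"jaw": 0.6,"dx": 0,"dy": 0,"dz": 0,"roll": 0},
    {"jaw": 0.6,"dx": 0,"dy": 0,"dz": 0,"roll": 0},
    {"jaw": 0.6,"dx": 0,"dy": 0,"dz": 0,"roll": 0},
    {"jaw": 0.6,"dx": 0,"dy": 0,"dz": 0,"roll": 0},
    {"jaw": 0.6,"dx": 0,"dy": 0,"dz": 0,"roll": 0}
  ]
}}

```text
t: 20.6
eef_pos: [0.5981, -0.0443, 0.1095]
ee_rot: [-3.142, -0.0, -3.106]
force: [-0.1, -3.0, -0.5]
width: 0.068
gripper_force: 10.0
```

Call:
{"op": "servo_tool", "data": {
  "moves": [
    {"jaw": 0.6,"dx": 0,"dy": -0.0005,"dz": 0,"roll": 0},
    {"jaw": 0.6,"dx": 0,"dy": -0.0005,"dz": 0,"roll": 0},
    {"jaw": 0.6,"dx": 0,"dy": 0,"dz": -0.0005,"roll": 0},
    {"jaw": 0.6,"dx": 0,"dy": 0,"dz": -0.0005,"roll": 0},
    {"jaw": 0.6,"dx": 0,"dy": 0,"dz": -0.0005,"roll": 0},
    {"jaw": 0.6,"dx": 0,"dy": 0,"dz": 0,"roll": 0},
    {"jaw": 0.6,"dx": 0,"dy": 0,"dz": 0,"roll": 0},
    {"jaw": 0.6,"dx": 0,"dy": 0,"dz": 0,"roll": 0},
    {"jaw": 0.6,"dx": 0,"dy": 0,"dz": 0,"roll": 0},
    {"jaw": 0.6,"dx": 0,"dy": 0,"dz": 0,"roll": 0}
  ]
}}

```text
t: 21.85
eef_pos: [0.5984, -0.0451, 0.1087]
ee_rot: [3.142, 0.001, -3.105]
force: [-1.5, -0.5, 5.7]
width: 0.0682
gripper_force: 10.0
```

Call:
{"op": "servo_tool", "data": {
  "moves": [
    {"jaw": 0.82,"dx": 0,"dy": 0,"dz": 0,"roll": 0},
    {"jaw": 0.88,"dx": 0,"dy": 0,"dz": 0,"roll": 0},
    {"jaw": 0.92,"dx": 0,"dy": 0,"dz": 0.004,"roll": 0},
    {"jaw": 0.96,"dx": 0,"dy": 0,"dz": 0.02,"roll": 0},
    {"jaw": 1,"dx": 0,"dy": 0,"dz": 0.03,"roll": 0},
    {"jaw": 1,"dx": 0.002,"dy": -0.04,"dz": 0.02,"roll": 0},
    {"jaw": 1,"dx": 0.002,"dy": -0.05,"dz": 0,"roll": 0},
    {"jaw": 1,"dx": 0.002,"dy": -0.055,"dz": 0,"roll": 0},
    {"jaw": 1,"dx": 0.002,"dy": -0.045,"dz": 0,"roll": 0},
    {"jaw": 1,"dx": 0,"dy": -0.025,"dz": 0,"roll": 0}
  ]
}}

```text
t: 23.1
eef_pos: [0.606, -0.2625, 0.1819]
ee_rot: [-3.142, -0.0, -3.107]
force: [-0.0, 1.1, -0.1]
width: 0.0877
gripper_force: 0.0
```

Run:
```python
from h import *
s=get_state(); print(s["eef_pos"],s["force"])
for n in("scene","top"):
    X,p=cloud(n); cv2.imwrite(f"pics/{n}5.png",p[:,:,::-1])
    rim(n+" mid",X,(.597,-.044),zlo=.112); rim(n+" large",X,(.597,-.044),zlo=.03,zhi=.112)
    q=sel(X,(.597,-.044),.055,.03,.1); q=q[np.hypot(q[:,0]-.5975,q[:,1]+.043)>.0325]; print(len(q)); len(q)>50 and cone(q,.016,.034,.0055)
p=cv2.imread("pics/top5.png"); cv2.imwrite("pics/t5.png",cv2.resize(p[150:260,310:470],None,fx=4,fy=4))
```

```text
[ 0.60596993 -0.26249515  0.18193938] [-0.02227719  1.12926771 -0.12936824]
scene mid ztop 0.1218 n 134 circ [ 0.5973 -0.0424  0.0315]
scene large ztop 0.1093 n 143 circ [ 0.5981 -0.0409  0.0322]
398
axis mid [ 0.5971 -0.0442] tilt deg [-0.2 -0.3] foot [ 0.5973 -0.044 ] inl 0.97
top mid ztop 0.1242 n 77 circ [ 0.5959 -0.0442  0.0316]
top large ztop 0.1083 n 99 circ [ 0.5958 -0.0436  0.036 ]
48
```

View pics/t5.png

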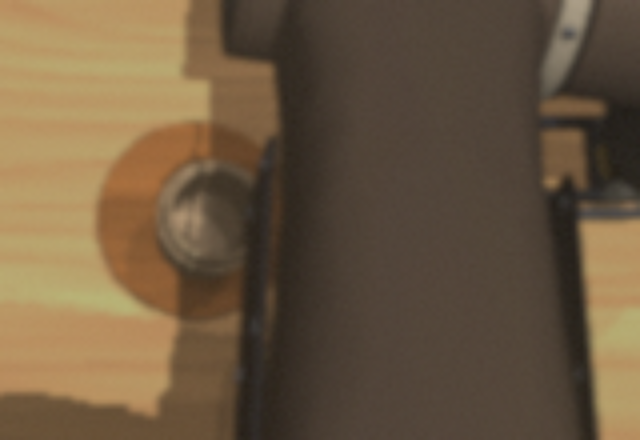

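The crop shows the middle beaker nested concentrically in the large one at (205,215). Its rim is 16 mm above the large rim, as it should be. Next is the small one.

Call:
{"op": "servo_tool", "data": {
  "moves": [
    {"jaw": 1,"dx": 0.0005,"dy": 0.0022,"dz": -0.01,"roll": 0},
    {"jaw": 1,"dx": 0,"dy": 0,"dz": -0.025,"roll": 0},
    {"jaw": 1,"dx": 0,"dy": 0,"dz": -0.025,"roll": 0},
    {"jaw": 0.95,"dx": 0,"dy": 0,"dz": -0.025,"roll": 0},
    {"jaw": 0.9,"dx": 0,"dy": 0,"dz": -0.0145,"roll": 0},
    {"jaw": 0.84,"dx": 0,"dy": 0,"dz": -0.006,"roll": 0},
    {"jaw": 0.78,"dx": 0,"dy": 0,"dz": 0,"roll": 0},
    {"jaw": 0.72,"dx": 0,"dy": 0,"dz": 0,"roll": 0},
    {"jaw": 0.68,"dx": 0,"dy": 0,"dz": 0,"roll": 0},
    {"jaw": 0.66,"dx": 0,"dy": 0,"dz": 0,"roll": 0}
  ]
}}

```text
t: 24.45
eef_pos: [0.607, -0.2583, 0.0772]
ee_rot: [-3.141, 0.001, -3.106]
force: [0.2, 0.0, 0.4]
width: 0.0587
gripper_force: 0.3
```

Call:
{"op": "servo_tool", "data": {
  "moves": [
    {"jaw": 0.64,"dx": 0,"dy": 0,"dz": 0,"roll": 0},
    {"jaw": 0.5,"dx": 0,"dy": 0,"dz": 0,"roll": 0},
    {"jaw": 0.5,"dx": 0,"dy": 0,"dz": 0,"roll": 0},
    {"jaw": 0.5,"dx": 0,"dy": 0,"dz": 0,"roll": 0},
    {"jaw": 0.5,"dx": 0,"dy": 0,"dz": 0,"roll": 0},
    {"jaw": 0.5,"dx": 0,"dy": 0,"dz": 0.004,"roll": 0},
    {"jaw": 0.5,"dx": 0,"dy": 0,"dz": 0.008,"roll": 0},
    {"jaw": 0.5,"dx": 0,"dy": 0,"dz": 0.01,"roll": 0},
    {"jaw": 0.5,"dx": 0,"dy": 0,"dz": 0.005,"roll": 0},
    {"jaw": 0.5,"dx": 0,"dy": 0,"dz": 0,"roll": 0}
  ],
  "newtons": 9
}}

```text
t: 25.7
eef_pos: [0.607, -0.2581, 0.1043]
ee_rot: [-3.141, 0.001, -3.106]
force: [0.9, -0.6, -1.5]
width: 0.0551
gripper_force: 9.0
```

Call:
{"op": "servo_tool", "data": {
  "moves": [
    {"jaw": 0.5,"dx": 0,"dy": 0,"dz": 0.008,"roll": 0},
    {"jaw": 0.5,"dx": 0,"dy": 0,"dz": 0.015,"roll": 0},
    {"jaw": 0.5,"dx": 0,"dy": 0,"dz": 0.022,"roll": 0},
    {"jaw": 0.5,"dx": 0,"dy": 0,"dz": 0.025,"roll": 0},
    {"jaw": 0.5,"dx": 0,"dy": 0.01,"dz": 0.025,"roll": 0},
    {"jaw": 0.5,"dx": -0.001,"dy": 0.02,"dz": 0.018,"roll": 0},
    {"jaw": 0.5,"dx": -0.002,"dy": 0.025,"dz": 0.01,"roll": 0},
    {"jaw": 0.5,"dx": -0.002,"dy": 0.02,"dz": 0.002,"roll": 0},
    {"jaw": 0.5,"dx": 0,"dy": 0.01,"dz": 0,"roll": 0},
    {"jaw": 0.5,"dx": 0,"dy": 0,"dz": 0,"roll": 0}
  ]
}}

```text
t: 26.95
eef_pos: [0.6015, -0.1723, 0.2281]
ee_rot: [3.142, -0.001, -3.104]
force: [1.3, -0.7, -1.1]
width: 0.0549
gripper_force: 9.0
```

Run:
```python
from h import *
s=get_state(); e=s["eef_pos"]; print(e,s["force"],s["moment"],s["width"])
X,p=cloud("scene")
for a in np.arange(.14,.26,.01):
    m=sel(X,e[:2],.05,a,a+.01)
    if len(m)>8: print(round(a,2),len(m),m.min(0).round(3)[:2],m.max(0).round(3)[:2])
zb=e[2]-.077
cone(sel(X,e[:2],.05,zb+.006,zb+.06),zb,.0235)
cv2.imwrite("pics/s6.png",cv2.resize(p[60:200,200:400,::-1],None,fx=3.5,fy=3.5))
```

```text
[ 0.60149926 -0.172251    0.2281373 ] [ 1.3152024  -0.6526067  -1.05836447] [-0.01530039 -0.02250546  0.01052874] 0.05488341486992914
0.15 33 [ 0.586 -0.169] [ 0.626 -0.149]
0.16 51 [ 0.579 -0.176] [ 0.626 -0.147]
0.17 48 [ 0.579 -0.179] [ 0.626 -0.146]
0.18 57 [ 0.579 -0.176] [ 0.627 -0.146]
0.19 52 [ 0.579 -0.175] [ 0.628 -0.145]
0.2 62 [ 0.585 -0.195] [ 0.628 -0.144]
0.21 53 [ 0.592 -0.196] [ 0.629 -0.144]
0.22 50 [ 0.604 -0.195] [ 0.629 -0.144]
0.23 77 [ 0.591 -0.191] [ 0.63  -0.126]
0.24 44 [ 0.59 -0.19] [ 0.629 -0.125]
0.25 9 [ 0.59  -0.129] [ 0.61  -0.124]
axis mid [ 0.6014 -0.1725] tilt deg [-0.7  2.1] foot [ 0.6019 -0.1741] inl 0.98
```

View pics/s6.png

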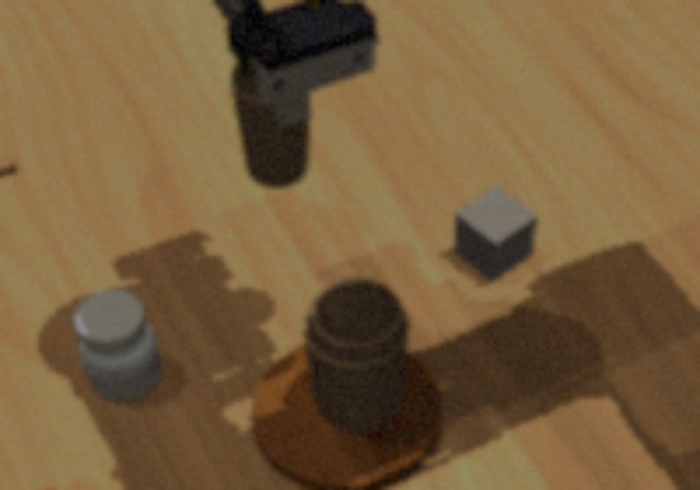

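The crop shows the small beaker hanging upright at (275,130), and the nested pair at (357,340). I'll move over the pair.

Call:
{"op": "servo_tool", "data": {
  "moves": [
    {"jaw": 0.5,"dx": 0,"dy": 0.006,"dz": 0,"roll": 0},
    {"jaw": 0.5,"dx": -0.001,"dy": 0.014,"dz": 0,"roll": 0},
    {"jaw": 0.5,"dx": -0.001,"dy": 0.022,"dz": 0,"roll": 0},
    {"jaw": 0.5,"dx": -0.001,"dy": 0.026,"dz": 0,"roll": 0},
    {"jaw": 0.5,"dx": -0.001,"dy": 0.025,"dz": 0,"roll": 0},
    {"jaw": 0.5,"dx": -0.0004,"dy": 0.02,"dz": 0,"roll": 0},
    {"jaw": 0.5,"dx": 0,"dy": 0.01,"dz": 0,"roll": 0},
    {"jaw": 0.5,"dx": 0,"dy": 0.0045,"dz": 0,"roll": 0},
    {"jaw": 0.5,"dx": 0,"dy": 0,"dz": 0,"roll": 0},
    {"jaw": 0.5,"dx": 0,"dy": 0,"dz": 0,"roll": 0}
  ]
}}

```text
t: 28.25
eef_pos: [0.5973, -0.0461, 0.2285]
ee_rot: [-3.141, -0.0, -3.106]
force: [0.2, -0.4, -1.3]
width: 0.0554
gripper_force: 9.0
```

Run:
```python
from h import *
for i in range(3):
    s=get_state(); e=s["eef_pos"]; print(e.round(4),s["force"].round(1),s["width"])
    X,p=cloud("scene"); zb=e[2]-.077
    cone(sel(X,e[:2],.05,zb+.006,zb+.06),zb,.0235); rim("mid",X,(.597,-.044),zlo=.112,zhi=.13)
    q=sel(X,(.597,-.044),.055,.03,.1); q=q[np.hypot(q[:,0]-.5975,q[:,1]+.043)>.0325]; cone(q,.016,.034,.0055)
```

```text
[ 0.5973 -0.0461  0.2285] [ 0.2 -0.4 -1.3] 0.0554446956492142
axis mid [ 0.597  -0.0461] tilt deg [-1.1  3.1] foot [ 0.5978 -0.0484] inl 0.95
mid ztop 0.1214 n 105 circ [ 0.5974 -0.0423  0.0314]
axis mid [ 0.597  -0.0442] tilt deg [-0.3 -0.2] foot [ 0.5973 -0.044 ] inl 0.97
[ 0.5973 -0.0461  0.2285] [-0.1 -0.2 -1.2] 0.05507711714748811
axis mid [ 0.597  -0.0459] tilt deg [-0.3  3.4] foot [ 0.5972 -0.0485] inl 0.94
mid ztop 0.1216 n 102 circ [ 0.5974 -0.0423  0.0318]
axis mid [ 0.5971 -0.0443] tilt deg [-0.1  0. ] foot [ 0.5972 -0.0444] inl 0.97
[ 0.5973 -0.0461  0.2285] [-0.   0.4 -1.8] 0.0549847386003207
axis mid [ 0.5971 -0.0459] tilt deg [-0.9  3.7] foot [ 0.5978 -0.0488] inl 0.94
mid ztop 0.1223 n 93 circ [ 0.5972 -0.0422  0.0316]
axis mid [ 0.597  -0.0442] tilt deg [0.  0.1] foot [ 0.597  -0.0443] inl 0.98
```

The gripped small beaker leans about 3°, with one wall flush to a pad. I'll set it on the table beside the bat and regrasp it centred.

Call:
{"op": "servo_tool", "data": {
  "moves": [
    {"jaw": 0.5,"dx": 0,"dy": -0.008,"dz": 0,"roll": 0},
    {"jaw": 0.5,"dx": 0,"dy": -0.02,"dz": 0,"roll": 0},
    {"jaw": 0.5,"dx": 0,"dy": -0.03,"dz": 0,"roll": 0},
    {"jaw": 0.5,"dx": 0,"dy": -0.035,"dz": -0.005,"roll": 0},
    {"jaw": 0.5,"dx": 0,"dy": -0.027,"dz": -0.015,"roll": 0},
    {"jaw": 0.5,"dx": 0,"dy": -0.018,"dz": -0.025,"roll": 0},
    {"jaw": 0.5,"dx": 0,"dy": -0.007,"dz": -0.03,"roll": 0},
    {"jaw": 0.5,"dx": 0,"dy": 0,"dz": -0.03,"roll": 0},
    {"jaw": 0.5,"dx": 0,"dy": 0,"dz": -0.02,"roll": 0},
    {"jaw": 0.5,"dx": 0,"dy": 0,"dz": -0.012,"roll": 0}
  ]
}}

```text
t: 29.65
eef_pos: [0.5965, -0.1918, 0.0904]
ee_rot: [-3.142, -0.002, -3.107]
force: [-0.1, 0.4, -1.8]
width: 0.055
gripper_force: 9.0
```

Call:
{"op": "servo_tool", "data": {
  "moves": [
    {"jaw": 0.5,"dx": 0,"dy": 0,"dz": -0.005,"roll": 0},
    {"jaw": 0.5,"dx": 0,"dy": 0,"dz": -0.003,"roll": 0},
    {"jaw": 0.5,"dx": 0,"dy": 0,"dz": -0.002,"roll": 0},
    {"jaw": 0.5,"dx": 0,"dy": 0,"dz": -0.001,"roll": 0},
    {"jaw": 0.5,"dx": 0,"dy": 0,"dz": -0.001,"roll": 0},
    {"jaw": 0.5,"dx": 0,"dy": 0,"dz": -0.001,"roll": 0},
    {"jaw": 0.5,"dx": 0,"dy": 0,"dz": -0.001,"roll": 0},
    {"jaw": 0.5,"dx": 0,"dy": 0,"dz": 0,"roll": 0},
    {"jaw": 0.5,"dx": 0,"dy": 0,"dz": 0,"roll": 0},
    {"jaw": 0.5,"dx": 0,"dy": 0,"dz": 0,"roll": 0}
  ],
  "newtons": 4
}}

```text
t: 30.9
eef_pos: [0.5973, -0.1906, 0.0776]
ee_rot: [-3.142, 0.0, -3.106]
force: [-0.5, 0.4, -2.3]
width: 0.0552
gripper_force: 4.0
```

Call:
{"op": "servo_tool", "data": {
  "moves": [
    {"jaw": 0.5,"dx": 0,"dy": 0,"dz": -0.001,"roll": 0},
    {"jaw": 0.5,"dx": 0,"dy": 0,"dz": -0.001,"roll": 0},
    {"jaw": 0.5,"dx": 0,"dy": 0,"dz": -0.001,"roll": 0},
    {"jaw": 0.5,"dx": 0,"dy": 0,"dz": 0,"roll": 0},
    {"jaw": 0.5,"dx": 0,"dy": 0,"dz": 0,"roll": 0},
    {"jaw": 0.66,"dx": 0,"dy": 0,"dz": 0,"roll": 0},
    {"jaw": 0.7,"dx": 0,"dy": 0,"dz": 0,"roll": 0},
    {"jaw": 0.76,"dx": 0,"dy": 0,"dz": 0,"roll": 0},
    {"jaw": 0.8,"dx": 0,"dy": 0,"dz": 0,"roll": 0},
    {"jaw": 0.8,"dx": 0,"dy": 0,"dz": 0,"roll": 0}
  ]
}}

```text
t: 32.15
eef_pos: [0.5972, -0.1905, 0.0744]
ee_rot: [3.142, -0.0, -3.106]
force: [-0.8, -0.0, -0.1]
width: 0.0701
gripper_force: 0.0
```

Run:
```python
from h import *
for i in range(2):
    s=get_state(); e=s["eef_pos"]; print(e.round(4),s["force"].round(1),s["width"])
    X,p=cloud("scene"); cone(sel(X,e[:2],.05,.008,.055),0,.0235)
```

```text
[ 0.5972 -0.1905  0.0744] [-0.8 -0.  -0.1] 0.07005202432644637
axis mid [ 0.5974 -0.1922] tilt deg [-1.1  0.9] foot [ 0.5983 -0.1928] inl 1.0
[ 0.5972 -0.1905  0.0745] [ 0.3 -0.4 -0.8] 0.07008251636225248
axis mid [ 0.5975 -0.1921] tilt deg [-1.1  1.9] foot [ 0.5983 -0.1935] inl 0.99
```

Call:
{"op": "servo_tool", "data": {
  "moves": [
    {"jaw": 0.8,"dx": 0,"dy": -0.0015,"dz": 0.001,"roll": 0},
    {"jaw": 0.8,"dx": 0,"dy": -0.0015,"dz": 0.001,"roll": 0},
    {"jaw": 0.8,"dx": 0,"dy": 0,"dz": 0,"roll": 0},
    {"jaw": 0.75,"dx": 0,"dy": 0,"dz": 0,"roll": 0},
    {"jaw": 0.72,"dx": 0,"dy": 0,"dz": 0,"roll": 0},
    {"jaw": 0.7,"dx": 0,"dy": 0,"dz": 0,"roll": 0},
    {"jaw": 0.68,"dx": 0,"dy": 0,"dz": 0,"roll": 0},
    {"jaw": 0.67,"dx": 0,"dy": 0,"dz": 0,"roll": 0},
    {"jaw": 0.66,"dx": 0,"dy": 0,"dz": 0,"roll": 0},
    {"jaw": 0.66,"dx": 0,"dy": 0,"dz": 0,"roll": 0}
  ],
  "newtons": 5
}}

```text
t: 33.5
eef_pos: [0.5972, -0.1936, 0.0765]
ee_rot: [-3.142, -0.0, -3.106]
force: [-0.1, 0.2, 1.0]
width: 0.0581
gripper_force: 0.0
```

Call:
{"op": "servo_tool", "data": {
  "moves": [
    {"jaw": 0.655,"dx": 0,"dy": 0,"dz": 0,"roll": 0},
    {"jaw": 0.65,"dx": 0,"dy": 0,"dz": 0,"roll": 0},
    {"jaw": 0.645,"dx": 0,"dy": 0,"dz": 0,"roll": 0},
    {"jaw": 0.63,"dx": 0,"dy": 0,"dz": 0,"roll": 0},
    {"jaw": 0.6,"dx": 0,"dy": 0,"dz": 0,"roll": 0},
    {"jaw": 0.6,"dx": 0,"dy": 0,"dz": 0,"roll": 0},
    {"jaw": 0.6,"dx": 0,"dy": 0,"dz": 0.005,"roll": 0},
    {"jaw": 0.6,"dx": 0,"dy": 0,"dz": 0.01,"roll": 0},
    {"jaw": 0.6,"dx": 0,"dy": 0,"dz": 0.015,"roll": 0},
    {"jaw": 0.6,"dx": 0,"dy": 0,"dz": 0.02,"roll": 0}
  ]
}}

```text
t: 34.75
eef_pos: [0.5972, -0.1936, 0.1277]
ee_rot: [-3.142, -0.0, -3.106]
force: [0.1, -0.8, -0.8]
width: 0.055
gripper_force: 5.0
```

Run:
```python
from h import *
for i in range(3):
    s=get_state(); e=s["eef_pos"]; print(e.round(4),s["force"].round(1),s["width"])
    X,p=cloud("scene"); z=e[2]-.0765; cone(sel(X,e[:2],.05,z+.008,z+.055),z,.0235)
```

```text
[ 0.5972 -0.1936  0.1277] [ 0.1 -0.8 -0.8] 0.05497406734323176
axis mid [ 0.5975 -0.1921] tilt deg [-0.2  0.5] foot [ 0.5976 -0.1925] inl 0.99
[ 0.5989 -0.1939  0.1311] [ 1.4 -0.   2.3] 0.055259845305761106
axis mid [ 0.5993 -0.1929] tilt deg [-0.  0.] foot [ 0.5993 -0.1929] inl 1.0
[ 0.5991 -0.1938  0.13  ] [ 0.5 -0.1 -1.2] 0.05481647905584966
axis mid [ 0.6006 -0.192 ] tilt deg [-2.   0.9] foot [ 0.6021 -0.1927] inl 0.99
```

Call:
{"op": "servo_tool", "data": {
  "moves": [
    {"jaw": 0.6,"dx": 0,"dy": 0,"dz": 0.02,"roll": 0},
    {"jaw": 0.6,"dx": 0,"dy": 0,"dz": 0.025,"roll": 0},
    {"jaw": 0.6,"dx": 0,"dy": 0.01,"dz": 0.025,"roll": 0},
    {"jaw": 0.6,"dx": 0,"dy": 0.02,"dz": 0.018,"roll": 0},
    {"jaw": 0.6,"dx": 0,"dy": 0.028,"dz": 0.01,"roll": 0},
    {"jaw": 0.6,"dx": 0,"dy": 0.03,"dz": 0.002,"roll": 0},
    {"jaw": 0.6,"dx": 0,"dy": 0.028,"dz": 0,"roll": 0},
    {"jaw": 0.6,"dx": 0,"dy": 0.02,"dz": 0,"roll": 0},
    {"jaw": 0.6,"dx": 0,"dy": 0.0097,"dz": 0,"roll": 0},
    {"jaw": 0.6,"dx": 0,"dy": 0.003,"dz": 0,"roll": 0}
  ]
}}

```text
t: 36.15
eef_pos: [0.5972, -0.0444, 0.2264]
ee_rot: [-3.142, -0.0, -3.105]
force: [-0.5, -0.3, -1.7]
width: 0.0549
gripper_force: 5.0
```

Call:
{"op": "servo_tool", "data": {
  "moves": [
    {"jaw": 0.6,"dx": 0,"dy": 0,"dz": 0,"roll": 0},
    {"jaw": 0.6,"dx": 0,"dy": 0,"dz": 0,"roll": 0},
    {"jaw": 0.6,"dx": 0,"dy": 0,"dz": -0.005,"roll": 0},
    {"jaw": 0.6,"dx": 0,"dy": 0,"dz": -0.005,"roll": 0},
    {"jaw": 0.6,"dx": 0,"dy": 0,"dz": -0.005,"roll": 0},
    {"jaw": 0.6,"dx": 0,"dy": 0,"dz": 0,"roll": 0},
    {"jaw": 0.6,"dx": 0,"dy": 0,"dz": 0,"roll": 0},
    {"jaw": 0.6,"dx": 0,"dy": 0,"dz": 0,"roll": 0},
    {"jaw": 0.6,"dx": 0,"dy": 0,"dz": 0,"roll": 0},
    {"jaw": 0.6,"dx": 0,"dy": 0,"dz": 0,"roll": 0}
  ]
}}

```text
t: 37.4
eef_pos: [0.5973, -0.0448, 0.2117]
ee_rot: [3.142, 0.0, -3.106]
force: [0.2, -0.5, -1.4]
width: 0.0555
gripper_force: 5.0
```

Run:
```python
from h import *
for i in range(3):
    s=get_state(); e=s["eef_pos"]; print(e.round(4),s["force"].round(1),s["width"])
    X,p=cloud("scene"); z=e[2]-.0765; cone(sel(X,e[:2],.05,z+.008,z+.055),z,.0235); rim("mid",X,(.597,-.044),zlo=.112,zhi=.13)
    q=sel(X,(.597,-.044),.055,.03,.1); q=q[np.hypot(q[:,0]-.5975,q[:,1]+.043)>.0325]; cone(q,.016,.034,.0055)
```

```text
[ 0.5973 -0.0448  0.2117] [ 0.2 -0.5 -1.4] 0.05545795372640251
axis mid [ 0.5979 -0.0432] tilt deg [-0.5  1.3] foot [ 0.5983 -0.0442] inl 0.95
mid ztop 0.1216 n 91 circ [ 0.5973 -0.0424  0.0317]
axis mid [ 0.5971 -0.0442] tilt deg [-0.3  0.1] foot [ 0.5973 -0.0443] inl 0.97
[ 0.5973 -0.0449  0.2116] [ 0.2  0.1 -0.8] 0.05562490243267955
axis mid [ 0.5978 -0.0432] tilt deg [-0.2  1.4] foot [ 0.5979 -0.0443] inl 0.95
mid ztop 0.1219 n 87 circ [ 0.5973 -0.0424  0.0317]
axis mid [ 0.5971 -0.0443] tilt deg [-0.2 -0.2] foot [ 0.5972 -0.0441] inl 0.97
[ 0.5973 -0.0449  0.2116] [ 0.4  0.4 -2.1] 0.05541055224551704
axis mid [ 0.5976 -0.0431] tilt deg [-0.7  1.5] foot [ 0.5981 -0.0443] inl 0.95
mid ztop 0.1219 n 89 circ [ 0.5974 -0.0425  0.0318]
axis mid [ 0.5969 -0.0442] tilt deg [ 0.2 -0.2] foot [ 0.5968 -0.044 ] inl 0.97
```

Call:
{"op": "servo_tool", "data": {
  "moves": [
    {"jaw": 0.6,"dx": -0.0005,"dy": 0,"dz": -0.005,"roll": 0},
    {"jaw": 0.6,"dx": 0,"dy": 0,"dz": -0.008,"roll": 0},
    {"jaw": 0.6,"dx": 0,"dy": 0,"dz": -0.01,"roll": 0},
    {"jaw": 0.6,"dx": 0,"dy": 0,"dz": -0.01,"roll": 0},
    {"jaw": 0.6,"dx": 0,"dy": 0,"dz": -0.008,"roll": 0},
    {"jaw": 0.6,"dx": 0,"dy": 0,"dz": -0.006,"roll": 0},
    {"jaw": 0.6,"dx": 0,"dy": 0,"dz": -0.004,"roll": 0},
    {"jaw": 0.6,"dx": 0,"dy": 0,"dz": -0.003,"roll": 0},
    {"jaw": 0.6,"dx": 0,"dy": 0,"dz": 0,"roll": 0},
    {"jaw": 0.6,"dx": 0,"dy": 0,"dz": 0,"roll": 0}
  ]
}}

```text
t: 38.8
eef_pos: [0.5969, -0.0449, 0.1578]
ee_rot: [3.142, 0.0, -3.106]
force: [0.1, 0.3, -0.6]
width: 0.0555
gripper_force: 5.0
```

Call:
{"op": "servo_tool", "data": {
  "moves": [
    {"jaw": 0.6,"dx": 0,"dy": 0,"dz": -0.003,"roll": 0},
    {"jaw": 0.6,"dx": 0,"dy": 0,"dz": -0.003,"roll": 0},
    {"jaw": 0.6,"dx": 0,"dy": 0,"dz": -0.003,"roll": 0},
    {"jaw": 0.6,"dx": 0,"dy": 0,"dz": -0.003,"roll": 0},
    {"jaw": 0.6,"dx": 0,"dy": 0,"dz": -0.003,"roll": 0},
    {"jaw": 0.6,"dx": 0,"dy": 0,"dz": -0.003,"roll": 0},
    {"jaw": 0.6,"dx": 0,"dy": 0,"dz": -0.002,"roll": 0},
    {"jaw": 0.6,"dx": 0,"dy": 0,"dz": 0,"roll": 0},
    {"jaw": 0.6,"dx": 0,"dy": 0,"dz": 0,"roll": 0},
    {"jaw": 0.6,"dx": 0,"dy": 0,"dz": 0,"roll": 0}
  ]
}}

```text
t: 40.05
eef_pos: [0.5968, -0.0448, 0.1377]
ee_rot: [3.142, 0.0, -3.106]
force: [-0.2, -0.3, -2.5]
width: 0.0555
gripper_force: 5.0
```

Call:
{"op": "servo_tool", "data": {
  "moves": [
    {"jaw": 0.6,"dx": 0,"dy": 0,"dz": -0.002,"roll": 0},
    {"jaw": 0.6,"dx": 0,"dy": 0,"dz": -0.002,"roll": 0},
    {"jaw": 0.6,"dx": 0,"dy": 0,"dz": -0.002,"roll": 0},
    {"jaw": 0.6,"dx": 0,"dy": 0,"dz": -0.0015,"roll": 0},
    {"jaw": 0.6,"dx": 0,"dy": 0,"dz": -0.001,"roll": 0},
    {"jaw": 0.6,"dx": 0,"dy": 0,"dz": -0.001,"roll": 0},
    {"jaw": 0.6,"dx": 0,"dy": 0,"dz": 0,"roll": 0},
    {"jaw": 0.6,"dx": 0,"dy": 0,"dz": 0,"roll": 0},
    {"jaw": 0.6,"dx": 0,"dy": 0,"dz": 0,"roll": 0},
    {"jaw": 0.6,"dx": 0,"dy": 0,"dz": 0,"roll": 0}
  ]
}}

```text
t: 41.3
eef_pos: [0.5968, -0.0449, 0.1281]
ee_rot: [-3.142, 0.0, -3.106]
force: [-0.6, -0.3, -1.9]
width: 0.0557
gripper_force: 5.0
```

Call:
{"op": "servo_tool", "data": {
  "moves": [
    {"jaw": 0.6,"dx": 0,"dy": 0,"dz": -0.001,"roll": 0},
    {"jaw": 0.6,"dx": 0,"dy": 0,"dz": -0.001,"roll": 0},
    {"jaw": 0.6,"dx": 0,"dy": 0,"dz": -0.0005,"roll": 0},
    {"jaw": 0.6,"dx": 0,"dy": 0,"dz": -0.0005,"roll": 0},
    {"jaw": 0.6,"dx": 0,"dy": 0,"dz": -0.0005,"roll": 0},
    {"jaw": 0.6,"dx": 0,"dy": 0,"dz": 0,"roll": 0},
    {"jaw": 0.6,"dx": 0,"dy": 0,"dz": 0,"roll": 0},
    {"jaw": 0.6,"dx": 0,"dy": 0,"dz": 0,"roll": 0},
    {"jaw": 0.6,"dx": 0,"dy": 0,"dz": 0,"roll": 0},
    {"jaw": 0.6,"dx": 0,"dy": 0,"dz": 0,"roll": 0}
  ]
}}

```text
t: 42.55
eef_pos: [0.5968, -0.0449, 0.1246]
ee_rot: [3.142, 0.0, -3.106]
force: [0.7, -0.1, -1.4]
width: 0.0554
gripper_force: 5.0
```

Call:
{"op": "servo_tool", "data": {
  "moves": [
    {"jaw": 0.6,"dx": 0,"dy": 0,"dz": -0.0005,"roll": 0},
    {"jaw": 0.6,"dx": 0,"dy": 0,"dz": -0.0005,"roll": 0},
    {"jaw": 0.6,"dx": 0,"dy": 0,"dz": -0.0005,"roll": 0},
    {"jaw": 0.6,"dx": 0,"dy": 0,"dz": 0,"roll": 0},
    {"jaw": 0.6,"dx": 0,"dy": 0,"dz": 0,"roll": 0},
    {"jaw": 0.6,"dx": 0,"dy": 0,"dz": 0,"roll": 0},
    {"jaw": 0.6,"dx": 0,"dy": 0,"dz": 0,"roll": 0},
    {"jaw": 0.6,"dx": 0,"dy": 0,"dz": 0,"roll": 0},
    {"jaw": 0.6,"dx": 0,"dy": 0,"dz": 0,"roll": 0},
    {"jaw": 0.6,"dx": 0,"dy": 0,"dz": 0,"roll": 0}
  ]
}}

```text
t: 43.8
eef_pos: [0.5973, -0.0449, 0.1242]
ee_rot: [-3.141, 0.002, -3.105]
force: [-2.0, 1.1, 7.1]
width: 0.0552
gripper_force: 5.0
```

Seated: the vertical force rose to +7 N at the predicted height. I'll let go and rise clear.

Call:
{"op": "servo_tool", "data": {
  "moves": [
    {"jaw": 0.6,"dx": 0,"dy": 0,"dz": 0.0005,"roll": 0},
    {"jaw": 0.65,"dx": 0,"dy": 0,"dz": 0,"roll": 0},
    {"jaw": 0.68,"dx": 0,"dy": 0,"dz": 0,"roll": 0},
    {"jaw": 0.74,"dx": 0,"dy": 0,"dz": 0,"roll": 0},
    {"jaw": 0.85,"dx": 0,"dy": 0,"dz": 0.005,"roll": 0},
    {"jaw": 0.95,"dx": 0,"dy": 0,"dz": 0.02,"roll": 0},
    {"jaw": 1,"dx": 0,"dy": 0,"dz": 0.04,"roll": 0},
    {"jaw": 1,"dx": 0,"dy": 0,"dz": 0.04,"roll": 0},
    {"jaw": 1,"dx": -0.04,"dy": -0.04,"dz": 0.01,"roll": 0},
    {"jaw": 1,"dx": -0.04,"dy": -0.04,"dz": 0,"roll": 0}
  ]
}}

```text
t: 45.05
eef_pos: [0.5165, -0.1254, 0.2399]
ee_rot: [-3.142, 0.002, -3.104]
force: [0.5, -0.9, -1.2]
width: 0.0879
gripper_force: 0.0
```

Call:
{"op": "servo_tool", "data": {
  "moves": [
    {"jaw": 1,"dx": -0.02,"dy": -0.05,"dz": 0,"roll": 0},
    {"jaw": 1,"dx": -0.02,"dy": -0.05,"dz": 0,"roll": 0},
    {"jaw": 1,"dx": 0,"dy": -0.05,"dz": 0,"roll": 0},
    {"jaw": 1,"dx": 0,"dy": -0.05,"dz": 0,"roll": 0},
    {"jaw": 1,"dx": 0,"dy": -0.04,"dz": 0,"roll": 0},
    {"jaw": 1,"dx": 0,"dy": -0.02,"dz": 0,"roll": 0},
    {"jaw": 1,"dx": 0,"dy": 0,"dz": 0,"roll": 0},
    {"jaw": 1,"dx": 0,"dy": 0,"dz": 0,"roll": 0},
    {"jaw": 1,"dx": 0,"dy": 0,"dz": 0,"roll": 0},
    {"jaw": 1,"dx": 0,"dy": 0,"dz": 0,"roll": 0}
  ]
}}

```text
t: 46.3
eef_pos: [0.477, -0.3841, 0.2389]
ee_rot: [-3.141, 0.001, -3.105]
force: [0.5, -0.4, -0.5]
width: 0.088
gripper_force: 0.0
```

Run:
```python
from h import *
s=get_state(); print(s["t"],s["eef_pos"],s["force"])
for n in("scene","top"):
    X,p=cloud(n); cv2.imwrite(f"pics/{n}9.png",p[:,:,::-1])
    rim(n+" small",X,(.597,-.044),zlo=.127); rim(n+" mid",X,(.597,-.044),zlo=.112,zhi=.1255); rim(n+" large",X,(.597,-.044),zlo=.09,zhi=.109)
p=cv2.imread("pics/scene9.png"); cv2.imwrite("pics/s9.png",cv2.resize(p[80:290,200:420],None,fx=2.8,fy=2.8))
```

```text
46.3 [ 0.47704651 -0.38410992  0.23893774] [ 0.53191444 -0.39555169 -0.45511519]
scene small ztop 0.1375 n 117 circ [ 0.5979 -0.0422  0.0262]
scene mid ztop 0.1246 n 121 circ [ 0.5979 -0.0398  0.0274]
scene large ztop 0.1083 n 139 circ [ 0.5998 -0.0374  0.0304]
top small ztop 0.1401 n 94 circ [ 0.5964 -0.0441  0.0262]
top mid ztop 0.1247 n 99 circ [ 0.5959 -0.0444  0.0312]
top large ztop 0.1081 n 128 circ [ 0.5963 -0.0451  0.037 ]
```

View pics/s9.png

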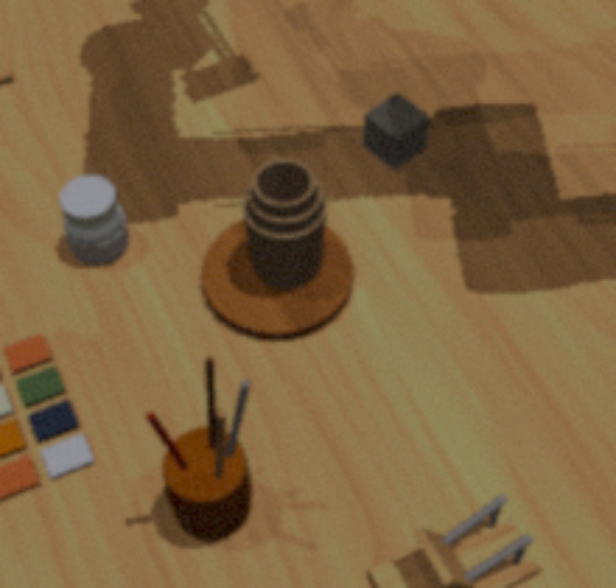

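The crop shows all three beakers nested, upright and concentric on the bat at (285,225). The rims step up 16 mm each, at 0.108, 0.124 and 0.140 m in the top view, and the bystanders have not moved.

```bash
python3 -c "
from station import *
print(job_done())"
```

```text
the job is handed in; nothing more can be done
None
```

The three beakers are nested in size order, upright and fully down on the bat, with the gripper clear; I handed the job in at about 46 s, and no verdict came back.

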